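# Bung the open waste pipe and poise the hammer over it

## Robot

A 6-joint arm with a two-finger parallel gripper is mounted at the origin on the work surface. World frame = base frame: x ahead of the robot, y to its left, z up, the work surface at z = 0. Lengths are in m, angles in rad, forces in N, time in s.
With the tool pointing down it reaches from about 0.35 to 0.975 m from the base axis. Payload 4.9 kg.
Tool frame: the origin (TCP) lies at the very end of the fingers, on their centre line; the grasp point (between the pads) lies 19 mm behind it; z points along the fingers, y is the line along which they close (so a half turn about z gives the same grasp; the last joint's range is limited). The gripper opens to 85 mm and grips with 20 to 120 N. Pads are 22 mm wide; open, the fingers measure 114 mm over their backs; the gripper's body (76 mm by 85 mm) begins 54 mm behind the grasp point. The pads swing forward as they close: fully open they stand 13 mm farther back than shut.
Start: joints at [0.993, 0.053, 1.613, -0, 1.476, -0.119], TCP at [0.277, 0.56, 0.202] pointing down, gripper open.
Joint ranges: [-3.01, 3.01], [-1.01, 2.22], [0.06, 2.58], [-1.02, 4.17], [0.09, 2.62], [-3.14, 3.14]. Speed limits (rad/s): [2.57, 2.57, 3.14, 3.14, 3.14, 3.14].

## Interface

Orientations are given as a unit quaternion [w, x, y, z].
In Python, from workcell import robot gives the robot as it stands.
- The arm moves only by the tool play_rows, never from a script. Its argument "increments" is a list of rows, each a list of 2 entries, a list of its own where there are three numbers: the shift along the tool's x, y, z in mm, then the turn about the tool's z in rad. In form: [[[x, y, z], spin], ...]. A call has exactly 10 rows; each row is the pose to reach, as a shift and turn from the pose commanded when the call began, along the tool's axes at that moment; what a row does not reach only later rows make up. A row lasts 1/12 s, in which the tool goes at most 41.7 mm and 7.16 degrees, less where a joint would pass 70% of its speed; a pose out of reach is approached as far as the arm can. A call with a gripper value outside its range is refused whole. "hand" is the closure, from -1 (fully open) to 1 (shut), so that 0 is half open, set as the call begins (left out, the last holds). The fingers move at their own pace and stop on an object; "grip_force" is the grip in N (left out, the last holds). Time passes only in rows, so rows that repeat a pose let the fingers close, or fill a call up. It gives the time, the measured TCP pose, the force, the opening and the grip force at its end, in the units of the state.
- robot.sense(): the state, without advancing time (a new reading comes with each control period).
- robot.grab_frame(name): name is "scene" or "top" or "wrist"; returns (picture, depth): 420x560x3 uint8, red, green, blue; 420x560 float32, m along the optical axis (not along the pixel's ray), 0 where there is no reading.
- robot.get_calibration(name): a dict with "fx", "fy", "cx", "cy" (pixels), "pose" (4x4, takes a point from camera to world coordinates). Camera axes: x right, y down, z forward; pixel columns grow to the right and rows downward; lengths in m; the calibration is good to about 2 mm. A picture is of the moment at which its call begins: read the wrist's pose just before it. get_calibration takes no time and is no camera call; for the wrist camera it gives the pose at the moment of the call.
- robot.finish_job(): hands the job in; it is judged then, once.
The state is a dict: "t": time; "q": joint angles; "qvel": joint speeds; "effort": joint torques, N m; "tcp_pos": TCP position; "tool_rot": TCP orientation; "force": force on the tool from outside, world axes, zero at the start; "torque": the same for the moment, N m; "grip_width": finger opening in m; "grip_force": force on a finger pad.
Only numpy, scipy, OpenCV 4.12 (cv2) and the standard library are available. Lean on these libraries where they do the work, as an engineer would, in place of code of your own. Each camera call takes 0.05 s, during which the arm holds its last target. There are 200 camera calls.

## Task

Stand the tapered wooden bung that fits upright in the mouth of the open waste pipe, thin end down and dropped in as far as it goes by hand, and let go of it. Then draw the hammer out of its cradle in the tote, turn it level with the striking face downwards, and hold it poised about a hand's breadth right above the bung, ready to drive it home; do not strike or touch the bung with it, leave the other things on the floor alone, and finish still holding the hammer there.

Things in the scene. Friction and masses are not known exactly. Their poses are not given: they have to be found in the camera images.
- bung: the larger of two tapered wooden bungs, the one that fits the pipe: a plain cone 80 mm tall, 27 mm across at the thin end and 45 mm across at the thick end. It starts upright on the floor on its thin end. Origin at the centre of the thin end, z along its axis towards the thick end
- bung_top (a point): centre of the flat thick end of that bung
- small_bung: the smaller bung, too thin for the pipe (it would fall through): 55 mm tall, 20 mm across at the thin end, 30 mm at the thick end, starts upright on its thin end; leave it alone. Origin at the centre of its thin end
- pipe: grey plastic waste pipe stub, fixed, standing upright 80 mm out of the floor through a steel rosette (72 mm across, 9 mm high); outside 43 mm, bore 36 mm, open at the top. The right bung comes to rest in it with its thin end about 40 mm below the mouth and about 40 mm of it standing out. Origin on the floor at its axis
- pipe_mouth (a point): centre of the pipe's open mouth, at the level of its rim, 80 mm above the floor
- hammer: joiner's hammer, 0.28 kg (varies by a fifth), 280 mm long, wooden handle, steel head 94 mm from round face to cross peen, 24 x 22 mm in section. Origin in the head on the handle's axis; x along the handle from butt to head; z from striking face to peen (z straight up: handle level, face down). Centre of mass 43 mm behind the origin. Starts head down in the tote's cradle, handle sloping
- hammer_face (a point): centre of the hammer's round striking face, 24 mm across, 42 mm from the hammer's origin on its -z side
- tote: blue plastic tool tote, fixed, open, 260 (x) x 420 (y) x 115 mm high, walls 5 mm, 8 mm lip. Origin on the floor below its centre; front with the lever lock faces its -x. The hammer's bay, 180 mm wide, is at its -y end: the head lies in a ribbed cradle, the handle slopes up to the front at 38 degrees through a notch in the rim (ears up to 128 mm high). The hammer comes out freely straight up
- hook_a: chrome coat hook standing on its 42 mm round plate on the floor, 50 mm high; leave alone
- sanding_block: beech sanding block lying on the floor, 110 x 65 x 28 mm; leave alone
- tape_measure: black tape measure on the floor, 82 x 40 x 66 mm; leave alone
- hammer_grip (a point): point on the handle's axis 65 mm behind the hammer's origin, near its balance, with room for fingers inside the bay (handle free from 50 to 80 mm, and again outside the rim beyond 140 mm). Handle: 18 mm thick along the hammer's y and 26 mm high up to 110 mm behind the origin, then 20 x 30 mm to the butt at 260 mm

How it is judged:
On the way, in this order (a step that is already met when the one before it is completed fails the run):
1. the larger bung stands seated in the pipe's mouth, let go (horizontal distance between bung and pipe_mouth below 0.006 m and z of bung in the frame of pipe_mouth below -0.033 m and angle between bung's own z axis and vertical below 0.12 rad and contact force between the fingers and bung below 0.1 N), for 0.3 s.
2. the hammer is drawn up out of its cradle, clear of the tote (z of hammer_face in the frame of tote above 0.1 m and contact force between hammer and tote below 0.1 N and contact force between the fingers and hammer above 1 N), for 0.1 s.
At the end, for the whole second after the job is handed in: The larger bung is seated upright in the pipe (33 mm deep, 6 mm off-centre, 7 degrees at most); the gripper holds the hammer still, touching nothing else, level and face down within 15 degrees, face within 25 mm of straight above the bung and 75 to 200 mm above the pipe mouth (horizontal distance between bung and pipe_mouth below 0.006 m and z of bung in the frame of pipe_mouth below -0.033 m and angle between bung's own z axis and vertical below 0.12 rad and angle between hammer's own z axis and vertical below 0.26 rad and horizontal distance between hammer_face and bung_top below 0.025 m and z of hammer_face in the frame of pipe_mouth between 0.075 and 0.2 m and contact force between the fingers and hammer above 1 N and contact force between hammer and bung below 0.1 N and contact force between hammer and tote below 0.1 N and linear speed of hammer below 0.03 m/s); the arm keeps its last pose, push and grip.
It fails at once if the bung is struck or touched with the hammer (contact force between hammer and bung above 0.5 N).
It fails at once if the smaller bung is disturbed (distance of small_bung from where it was at the start of the episode above 0.03 m).
It fails at once if another thing on the floor is disturbed (distance of any of hook_a, sanding_block, tape_measure from where it was at the start of the episode above 0.03 m).
It also fails if it takes over 54 s, if anything falls off the work surface, if the arm or the gripper's body presses on something with over 40 N, if the wrist force passes 120 N, or if a joint passes its speed limit or range.

## Working session

There is one attempt and no reset: what is moved stays moved. The work goes in short steps, Python scripts to look and compute and a tool call to move; the robot and the scene stay as the last step left them, time stands still between calls to the robot, and variables do not carry over. Pictures are saved under pics/ and viewed, at most 10 in all, crops included, and the job is handed in when it is done.

Besides the shell and the picture viewer there is one more tool, called after "Call:" as a command line: name --argument value ..., lists and objects as JSON in quotes. play_rows: Moves the arm, as the interface text tells. Its arguments: {"type":"object","properties":{"increments":{"type":"array","items":{"type":"array"}},"hand":{"type":"number"},"grip_force":{"type":"number"}},"required":["increments"]}

```bash
mkdir -p pics; cat > h.py <<'E'
import numpy as np, cv2
from workcell import robot
def grab(n,f=None):
    c=robot.get_calibration(n); im,d=robot.grab_frame(n)
    if f: cv2.imwrite(f,im[:,:,::-1])
    v,u=np.mgrid[:420,:560]
    P=np.stack([(u-c['cx'])/c['fx']*d,(v-c['cy'])/c['fy']*d,d],-1)
    T=np.array(c['pose']); W=P@T[:3,:3].T+T[:3,3]; W[d==0]=np.nan
    return im,W
E
python3 - <<'E'
from h import *
for n in('scene','top'):
    im,W=grab(n,f'pics/{n}.png'); np.save(n+'.npy',W)
print(robot.sense()); print(robot.get_calibration('top'))
E
```

```text
{'t': 0.1, 'q': array([ 9.92994415e-01,  5.32792902e-02,  1.61416417e+00, -3.57565255e-05,
        1.47601071e+00, -1.19014317e-01]), 'qvel': array([ 0.00142861,  0.00014881, -0.00239211, -0.00050183,  0.00101752,
        0.00110615]), 'effort': array([ 4.57585229e-04, -3.94905889e+01, -3.71362495e+01, -9.94513357e-05,
        3.99443525e-03, -1.19741136e-05]), 'tcp_pos': array([0.27646217, 0.55983287, 0.20088871]), 'tool_rot': array([-3.01035905e-04,  2.27385480e-01,  9.73804383e-01, -8.80912552e-04]), 'force': array([-0.42310125, -1.15143672,  0.71563304]), 'torque': array([ 0.02321273, -0.01806377, -0.07379195]), 'grip_force': 0.0, 'grip_width': 0.08533141552585777}
{'fx': 398.89887697228437, 'fy': 398.89887697228437, 'cx': 278.3843472317981, 'cy': 206.46952038034803, 'pose': array([[-0.01691176, -0.98607863,  0.16541746,  0.4445528 ],
       [-0.99967547,  0.01982802,  0.01599412, -0.06638792],
       [-0.01905136, -0.16509329, -0.98609394,  1.04949885],
       [ 0.        ,  0.        ,  0.        ,  1.        ]])}
```

View pics/top.png

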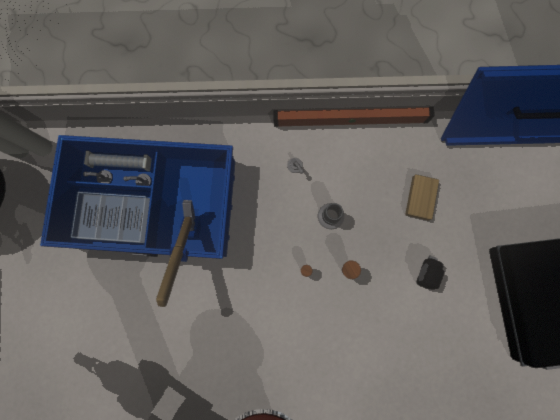

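View pics/scene.png

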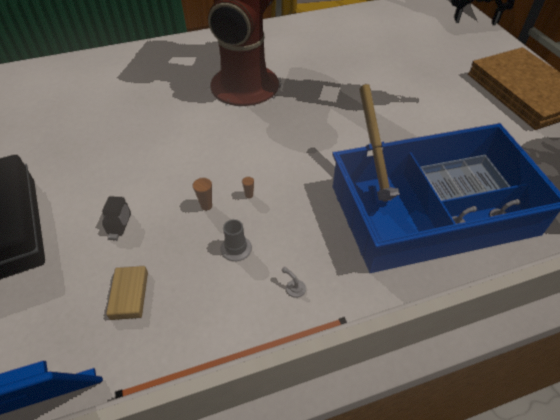

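The top view shows the larger bung at (352,270), the small bung at (306,271), the pipe mouth at (332,213), and the hammer running from its head at (188,210) to its butt at (162,300). The scene view confirms this layout.

```bash
python3 - <<'E'
from h import *
np.set_printoptions(precision=4,suppress=True)
W=np.load('top.npy'); v,u=np.mgrid[:420,:560]
def reg(n,u0,u1,v0,v1,z0,z1):
    S=W[v0:v1,u0:u1].reshape(-1,3); S=S[(S[:,2]>z0)&(S[:,2]<z1)]
    mn,mx=np.percentile(S,[2,98],axis=0)
    print(n,len(S),'mean',S.mean(0),'mid',(mn+mx)/2,'ext',mx-mn)
    return S
reg('bung',338,368,255,285,.07,.095)
reg('small',296,318,260,282,.045,.07)
reg('pipe',315,350,198,230,.072,.09)
reg('tote rim',40,236,130,262,.105,.12)
im=cv2.imread('pics/top.png')
# hammer handle: brown pixels
hsv=cv2.cvtColor(im,cv2.COLOR_BGR2HSV)
m=(hsv[...,0]<25)&(hsv[...,1]>70)&(u>150)&(u<200)&(v>200)&(v<310)
S=W[m]; S=S[np.isfinite(S[:,0])&(S[:,2]>.03)]
c=S.mean(0); d=np.linalg.svd(S-c)[2][0]; d*=np.sign(d[0]); t=(S-c)@d
print('handle',len(S),c,d,'slope',np.degrees(np.arcsin(d[2])),c+d*t.min(),c+d*t.max(), 'yaw',np.arctan2(d[1],d[0]))
reg('head',180,196,198,216,.0,.12)
for p in [(188,203),(188,208),(189,213),(187,218),(186,225),(184,235)]: print(p,W[p[1],p[0]],im[p[1],p[0]])
E
```

```text
bung 269 mean [ 0.4509 -0.2227  0.079 ] mid [ 0.4508 -0.223   0.0791] ext [0.0401 0.0401 0.0072]
small 113 mean [ 0.4509 -0.116   0.054 ] mid [ 0.4504 -0.1157  0.0541] ext [0.0267 0.025  0.0072]
pipe 78 mean [ 0.5928 -0.1874  0.0781] mid [ 0.5925 -0.1872  0.0778] ext [0.0415 0.0397 0.0082]
tote rim 3433 mean [0.6362 0.2929 0.1133] mid [0.6366 0.2872 0.1119] ext [0.2965 0.4412 0.0115]
handle 636 [0.4721 0.1861 0.1582] [ 0.7897 -0.0678 -0.6097] slope -37.566329660958914 [0.3938 0.1929 0.2187] [0.5882 0.1762 0.0686] yaw -0.08566305808426204
head 286 mean [0.6173 0.1822 0.048 ] mid [0.62   0.1891 0.0469] ext [0.0554 0.0493 0.0918]
(188, 203) [0.6181 0.1701 0.0927] [85 82 83]
(188, 208) [0.6079 0.173  0.0799] [78 76 76]
(189, 213) [0.5963 0.1719 0.0732] [77 74 75]
(187, 218) [0.584  0.1768 0.0726] [46 61 72]
(186, 225) [0.565  0.1759 0.0848] [46 60 70]
(184, 235) [0.5389 0.1758 0.1022] [41 51 60]
```

Call:
play_rows --increments '[[[0,0,-40],-0.05],[[0,0,-80],-0.1],[[0,0,-120],-0.15],[[-25,-31,-140],-0.2],[[-50,-62,-140],-0.25],[[-75,-93,-140],-0.3],[[-100,-124,-140],-0.35],[[-125,-155,-140],-0.4],[[-150,-187,-140],-0.459],[[-172,-214,-140],-0.459]]' --hand -1

```text
t: 0.93
tcp_pos: [0.336, 0.2901, 0.3415]
tool_rot: [-0.0, -0.001, 1.0, -0.0]
force: [1.2, -0.7, 0.6]
grip_width: 0.0854
grip_force: 0.0
```

Call:
play_rows --increments '[[[-8,-38,0],0],[[-17,-76,0],0],[[-25,-114,0],0],[[-34,-152,0],0],[[-42,-190,0],0],[[-51,-228,0],0],[[-59,-266,0],0],[[-68,-304,0],0],[[-76,-342,0],0],[[-85,-380,20],0]]'

```text
t: 1.77
tcp_pos: [0.422, -0.0885, 0.3265]
tool_rot: [0.003, 0.0, 1.0, -0.001]
force: [1.2, -0.5, 0.9]
grip_width: 0.0851
grip_force: 0.0
```

Call:
play_rows --increments '[[[-8,-36,10],0],[[-16,-70,20],0],[[-22,-100,30],0],[[-28,-125,40],0],[[-30,-133,60],0],[[-30,-133,80],0],[[-30,-133,100],0],[[-30,-133,110],0],[[-30,-133,110],0],[[-30,-133,110],0]]'

```text
t: 2.6
tcp_pos: [0.4506, -0.2185, 0.2127]
tool_rot: [-0.0, -0.0, 1.0, 0.0]
force: [0.2, -0.2, 0.5]
grip_width: 0.0854
grip_force: 0.0
```

```bash
python3 - <<'E'
from h import *
np.set_printoptions(precision=4,suppress=True)
print(robot.sense()['tcp_pos'],robot.sense()['q'])
im,W=grab('wrist','pics/w1.png'); np.save('w1.npy',W)
print(robot.get_calibration('wrist')['pose'])
for n,c,z0,z1 in [('bung',(.451,-.223),.075,.085),('pipe',(.5925,-.187),.074,.086),('small',(.45,-.116),.05,.06)]:
    m=(np.hypot(W[...,0]-c[0],W[...,1]-c[1])<.04)&(W[...,2]>z0)&(W[...,2]<z1)
    S=W[m]
    if len(S)>20:
        mn,mx=np.percentile(S,[1,99],axis=0); print(n,len(S),S.mean(0),(mn+mx)/2,mx-mn)
        print(cv2.minEnclosingCircle(S[:,:2].astype(np.float32)))
E
```

```text
[ 0.4506 -0.2185  0.2127] [-0.6001 -0.2564  1.882  -0.      1.5171 -2.1713]
[[-0.0003  0.9521  0.3059  0.3732]
 [ 1.      0.0004 -0.0004 -0.2172]
 [-0.0005  0.3059 -0.9521  0.3859]
 [ 0.      0.      0.      1.    ]]
bung 1706 [ 0.4497 -0.2199  0.0797] [ 0.45   -0.2198  0.0795] [0.0414 0.0412 0.0035]
((0.45048490166664124, -0.21972525119781494), 0.022439641878008842)
pipe 524 [ 0.5914 -0.1844  0.0783] [ 0.5917 -0.1846  0.0775] [0.0415 0.0415 0.0066]
((0.5919753909111023, -0.18415263295173645), 0.022039931267499924)
small 670 [ 0.4497 -0.1138  0.0546] [ 0.45   -0.1135  0.0538] [0.0275 0.0274 0.0052]
((0.45022711157798767, -0.11321549117565155), 0.014942706562578678)
```

View pics/w1.png

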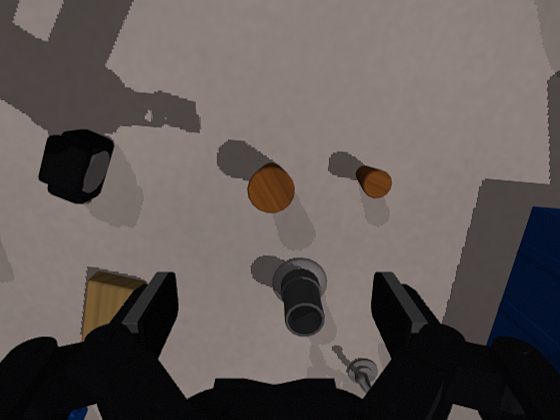

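The wrist view shows the bung top at (271,188), the pipe mouth at (304,320) and the small bung at (376,182). This matches the top view to within 3 mm, so I'm going down to grip.

Call:
play_rows --increments '[[[0,-2,30],0],[[0,-2,60],0],[[0,-2,90],0],[[0,-2,115],0],[[0,-2,135],0],[[0,-2,150],0],[[0,-2,160],0],[[0,-2,165],0],[[0,-2,165],0],[[0,-2,165],0]]'

```text
t: 3.48
tcp_pos: [0.4518, -0.2213, 0.0493]
tool_rot: [0.001, -0.0, 1.0, -0.001]
force: [0.7, 0.0, 0.6]
grip_width: 0.0856
grip_force: 0.0
```

Call:
play_rows --increments '[[[0,0,0],0],[[0,0,0],0],[[0,0,0],0],[[0,0,0],0],[[0,0,0],0],[[0,0,0],0],[[0,0,0],0],[[0,0,0],0],[[0,0,0],0],[[0,0,0],0]]' --hand 1 --grip_force 30

```text
t: 4.32
tcp_pos: [0.4554, -0.2249, 0.0543]
tool_rot: [0.005, -0.0, 1.0, -0.004]
force: [-0.8, -2.7, 15.9]
grip_width: -0.0002
grip_force: 8.5
```

```bash
python3 - <<'E'
from h import *
np.set_printoptions(precision=4,suppress=True)
print(robot.sense())
im,W=grab('wrist','pics/w2.png'); im2,W2=grab('scene','pics/s2.png')
E
```

```text
{'t': 4.3167, 'q': array([-0.6043, -0.0973,  2.0186, -0.0021,  1.2074, -2.1747]), 'qvel': array([-0.0004,  0.0017, -0.0014,  0.0001,  0.0001, -0.0016]), 'effort': array([  1.4547, -20.6099, -23.5942,   0.7631,   0.3785,   0.0041]), 'tcp_pos': array([ 0.4554, -0.2249,  0.0543]), 'tool_rot': array([ 0.0048, -0.0002,  1.    , -0.0045]), 'force': array([-0.7793, -2.7399, 15.9459]), 'torque': array([-0.6026,  0.0249, -0.0327]), 'grip_force': 8.473940565891098, 'grip_width': -0.00024011034362495686}
```

View pics/w2.png

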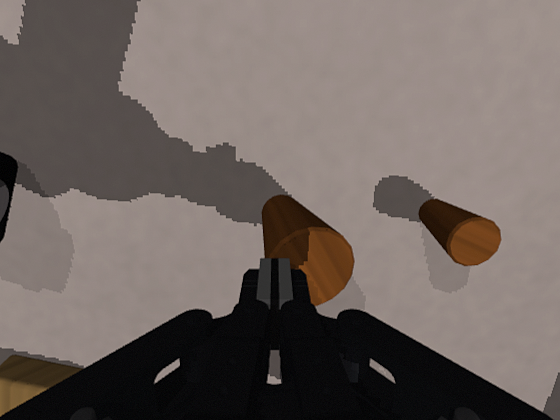

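View pics/s2.png

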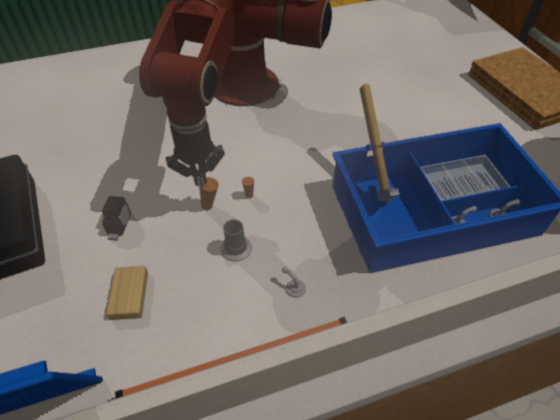

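The bung slipped out. It is still upright, at (315,265) in the wrist view, beside the shut fingers. I'll measure it again.

```bash
python3 - <<'E'
from h import *
np.set_printoptions(precision=4,suppress=True)
for n in('wrist','top','scene'):
    im,W=grab(n); hsv=cv2.cvtColor(im,cv2.COLOR_RGB2HSV)
    m=(hsv[...,1]>110)&(hsv[...,0]<25)&(np.hypot(W[...,0]-.45,W[...,1]+.21)<.07)
    S=W[m]; print(n,len(S),np.percentile(S,[2,50,98],axis=0).tolist())
    T=S[S[:,2]>.07]; 
    if len(T)>20:
        mn,mx=np.percentile(T,[1,99],axis=0); print((mn+mx)/2,mx-mn)
        A=np.c_[T[:,:2],np.ones(len(T))]; print('plane',np.linalg.lstsq(A,T[:,2],rcond=None)[0], cv2.minEnclosingCircle(T[:,:2].astype(np.float32)))
    if n=='wrist':
        for p in [(300,255),(330,250),(345,265),(320,290),(275,270),(270,220),(285,265),(265,265)]: print(p,W[p[1],p[0]],im[p[1],p[0]])
E
```

```text
wrist 5969 [[0.4327374679521697, -0.22971015197716266, 0.01680491782783494], [0.44314853325642767, -0.20686906492860369, 0.07829828461497143], [0.4704914703583058, -0.1866794551105845, 0.09456785869625406]]
[ 0.4525 -0.2292  0.1147] [0.0403 0.0873 0.0875]
plane [ 0.1496 -0.5474 -0.0982] ((0.44322365522384644, -0.22168251872062683), 0.05793021246790886)
(300, 255) [ 0.4456 -0.211   0.082 ] [54 29 12]
(330, 250) [ 0.4442 -0.1966  0.0792] [96 55 23]
(345, 265) [ 0.4537 -0.1883  0.0763] [100  56  21]
(320, 290) [ 0.4665 -0.2003  0.0785] [114  65  27]
(275, 270) [ 0.4438 -0.2226  0.0999] [10  7  9]
(270, 220) [ 0.4413 -0.2258  0.0458] [47 25  8]
(285, 265) [ 0.4442 -0.2183  0.0946] [51 50 50]
(265, 265) [ 0.4444 -0.227   0.0944] [50 50 49]
top 2175 [[0.38536747720788334, -0.27112726832718986, 0.37534873275517483], [0.4355228856586502, -0.22910967352302453, 0.40006965179850773], [0.47128005980410376, -0.1589564511667273, 0.42371822092742156]]
[ 0.4284 -0.2138  0.3963] [0.0898 0.1209 0.0581]
plane [-0.026  -0.0069  0.41  ] ((0.437217116355896, -0.2112722396850586), 0.0675463154911995)
scene 2864 [[0.3862205979234278, -0.2720112444668278, 0.08035637785331454], [0.4598399228002346, -0.22044974587178634, 0.3998093459820453], [0.5120817008848283, -0.14492446987053967, 0.4270638531396717]]
[ 0.4495 -0.2095  0.2539] [0.1308 0.1319 0.35  ]
plane [-0.2583 -0.053   0.489 ] ((0.4497739374637604, -0.20996588468551636), 0.07000267505645752)
```

```bash
python3 - <<'E'
from h import *
np.set_printoptions(precision=4,suppress=True)
W=np.load('w1.npy')
S=W[(W[...,2]>.15)&(W[...,2]<.5)]
print('open: lowest finger pts rel tcp .2127',np.sort(S[:,2])[:5],np.percentile(S[:,2],[0.5,2,10]))
for p in [(160,278),(170,280),(140,300),(385,278),(390,285)]: print(p,W[p[1],p[0]])
im,W=grab('wrist')
for r in range(254,300,4): print(r,W[r,266],W[r,286])
E
```

```text
open: lowest finger pts rel tcp .2127 [0.2543 0.2544 0.2545 0.2547 0.2548] [0.2585 0.2639 0.2823]
(160, 278) [ 0.439  -0.2621  0.2663]
(170, 280) [ 0.4423 -0.2597  0.262 ]
(140, 300) [ 0.44   -0.2648  0.2802]
(385, 278) [ 0.4396 -0.1727  0.2653]
(390, 285) [ 0.4401 -0.1721  0.2697]
254 [ 0.4488 -0.2273  0.0743] [ 0.4446 -0.2176  0.083 ]
258 [ 0.4445 -0.2268  0.0875] [ 0.4445 -0.2177  0.0874]
262 [ 0.4438 -0.2266  0.0928] [ 0.4441 -0.2178  0.0921]
266 [ 0.4442 -0.2265  0.0958] [ 0.444  -0.2179  0.096 ]
270 [ 0.4442 -0.2264  0.0992] [ 0.4439 -0.218   0.0998]
274 [ 0.4441 -0.2263  0.1028] [ 0.4441 -0.2181  0.1027]
278 [ 0.4446 -0.2262  0.1052] [ 0.4441 -0.2182  0.1059]
282 [ 0.4442 -0.2261  0.1089] [ 0.4438 -0.2183  0.1096]
286 [ 0.4439 -0.226   0.1125] [ 0.4445 -0.2183  0.1114]
290 [ 0.4441 -0.2259  0.1149] [ 0.4442 -0.2184  0.1147]
294 [ 0.4446 -0.2259  0.117 ] [ 0.4439 -0.2185  0.1179]
298 [ 0.4439 -0.2257  0.1206] [ 0.4437 -0.2185  0.1208]
```

The images put the real fingertips about 30 mm above the reported TCP: visible shut tips at z 0.085 against a TCP of 0.054. The fingers therefore closed on top of the bung. I'll lift off before opening.

Call:
play_rows --increments '[[[0,0,-3],0],[[0,0,-6],0],[[0,0,-9],0],[[0,0,-12],0],[[0,0,-30],0],[[0,0,-60],0],[[0,0,-90],0],[[0,0,-120],0],[[0,0,-140],0],[[0,0,-140],0]]'

```text
t: 5.45
tcp_pos: [0.4531, -0.2222, 0.1935]
tool_rot: [0.004, -0.0, 1.0, -0.002]
force: [0.6, 0.1, 1.3]
grip_width: 0.0004
grip_force: 0.0
```

Call:
play_rows --increments '[[[0,0,0],0],[[0,0,0],0],[[0,0,0],0],[[0,0,0],0],[[0,0,0],0],[[0,0,0],0],[[0,0,0],0],[[0,0,0],0],[[0,0,0],0],[[0,0,0],0]]' --hand -1

```text
t: 6.28
tcp_pos: [0.4509, -0.2208, 0.188]
tool_rot: [0.0, -0.0, 1.0, -0.0]
force: [-0.1, -0.9, 0.1]
grip_width: 0.0854
grip_force: 0.0
```

```bash
cat >> h.py <<'E'
def meas(W,items):
    for n,c,z0,z1,r in items:
        S=W[(np.hypot(W[...,0]-c[0],W[...,1]-c[1])<r)&(W[...,2]>z0)&(W[...,2]<z1)]
        if len(S)>20:
            mn,mx=np.percentile(S,[1,99],axis=0); print(n,len(S),S.mean(0),(mn+mx)/2,mx-mn,cv2.minEnclosingCircle(S[:,:2].astype(np.float32)))
E
python3 - <<'E'
from h import *
np.set_printoptions(precision=4,suppress=True)
s=robot.sense();print(s['t'],s['tcp_pos'],s['force'])
im,W=grab('wrist','pics/w3.png')
meas(W,[('bung',(.451,-.215),.074,.088,.05),('bungmid',(.451,-.215),.02,.07,.05),('pipe',(.5925,-.187),.074,.086,.04),('small',(.45,-.116),.05,.06,.04)])
S=W[(W[...,2]>.12)&(W[...,2]<.5)]; print(S[:,2].min())
E
```

```text
6.2833 [ 0.4509 -0.2208  0.188 ] [-0.1436 -0.8807  0.0701]
bung 2055 [ 0.4446 -0.219   0.0802] [ 0.4451 -0.2193  0.0801] [0.0416 0.0413 0.0048] ((0.4454146921634674, -0.2188337743282318), 0.022682512179017067)
pipe 611 [ 0.5914 -0.1846  0.0782] [ 0.5917 -0.1848  0.0775] [0.0418 0.0413 0.0068] ((0.5920262336730957, -0.18482482433319092), 0.022205645218491554)
small 778 [ 0.4496 -0.1139  0.0546] [ 0.45   -0.1136  0.0536] [0.0276 0.0276 0.0056] ((0.450166791677475, -0.11297542601823807), 0.015154856257140636)
0.22962609301880596
```

View pics/w3.png

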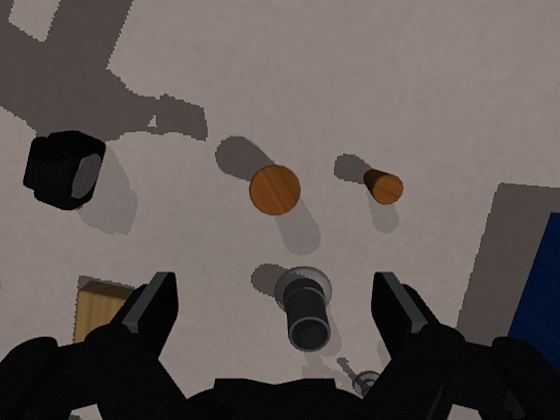

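The bung is upright again at (275,190). Going down with the 30 mm fingertip offset included.

Call:
play_rows --increments '[[[5,1,35],0],[[5,1,70],0],[[5,1,100],0],[[5,1,125],0],[[5,1,145],0],[[5,1,160],0],[[5,1,168],0],[[5,1,170],0],[[5,1,170],0],[[5,1,170],0]]'

```text
t: 7.17
tcp_pos: [0.4467, -0.2204, 0.0192]
tool_rot: [0.001, -0.0, 1.0, -0.001]
force: [-0.1, 0.8, 0.1]
grip_width: 0.0852
grip_force: 0.0
```

Call:
play_rows --increments '[[[0,0,0],0],[[0,0,0],0],[[0,0,0],0],[[0,0,0],0],[[0,0,0],0],[[0,0,0],0],[[0,0,0],0],[[0,0,0],0],[[0,0,0],0],[[0,0,0],0]]' --hand 1 --grip_force 30

```text
t: 8.0
tcp_pos: [0.4467, -0.2201, 0.019]
tool_rot: [0.001, -0.0, 1.0, -0.0]
force: [0.4, 0.9, 5.9]
grip_width: 0.0428
grip_force: 30.3
```

Call:
play_rows --increments '[[[0,0,-20],0],[[0,0,-50],0],[[0,0,-80],0],[[0,0,-110],0],[[-35,9,-110],0],[[-70,17,-110],0],[[-105,26,-110],0],[[-130,32,-110],0],[[-147,35,-110],0],[[-147,35,-110],0]]'

```text
t: 8.83
tcp_pos: [0.5949, -0.1838, 0.1271]
tool_rot: [-0.0, -0.001, 1.0, 0.0]
force: [-0.8, 0.8, 0.1]
grip_width: 0.0431
grip_force: 30.7
```

Call:
play_rows --increments '[[[0,0,0],0],[[0,0,0],0],[[0,0,0],0],[[0,0,0],0],[[0,0,0],0],[[0,0,0],0],[[0,0,0],0],[[0,0,0],0],[[0,0,0],0],[[0,0,0],0]]'

```text
t: 9.67
tcp_pos: [0.5929, -0.1848, 0.1281]
tool_rot: [0.0, -0.0, 1.0, -0.0]
force: [0.3, 0.4, -0.3]
grip_width: 0.0432
grip_force: 30.7
```

```bash
python3 - <<'E'
from h import *
np.set_printoptions(precision=4,suppress=True)
s=robot.sense();print(s['t'],s['tcp_pos'],s['force'],s['grip_width'])
im,W=grab('wrist'); im2,W2=grab('scene')
out=np.hstack([im[150:420,150:420],im2[120:300,150:330].repeat(2,0).repeat(2,1)[:270,:]])
cv2.imwrite('pics/w4.png',out[:,:,::-1])
for n,i,w in(('wrist',im,W),('scene',im2,W2)):
    hsv=cv2.cvtColor(i,cv2.COLOR_RGB2HSV)
    m=(hsv[...,1]>110)&(hsv[...,0]<25)&(np.hypot(w[...,0]-.592,w[...,1]+.185)<.04)&(w[...,2]<.21)
    S=w[m]; print(n,len(S))
    for z in np.arange(.1,.2,.01):
        T=S[abs(S[:,2]-z)<.005]
        if len(T)>15: print('%.3f'%z,len(T),T[:,:2].min(0),T[:,:2].max(0),np.percentile(T[:,:2],[2,98],axis=0).mean(0))
meas(W2,[('pipe',(.5925,-.187),.074,.083,.035)])
E
```

```text
9.6667 [ 0.5929 -0.1848  0.1281] [ 0.3176  0.4032 -0.3121] 0.0431713015336125
wrist 11395
0.110 52 [ 0.583  -0.1964] [ 0.5898 -0.1756] [ 0.5856 -0.1856]
0.120 156 [ 0.5817 -0.1969] [ 0.5889 -0.1732] [ 0.5854 -0.185 ]
0.130 205 [ 0.5807 -0.1978] [ 0.5887 -0.1725] [ 0.5845 -0.1853]
0.140 251 [ 0.5797 -0.1985] [ 0.5887 -0.1705] [ 0.5836 -0.1849]
0.150 322 [ 0.5787 -0.1997] [ 0.5883 -0.1694] [ 0.5828 -0.1845]
0.160 420 [ 0.5773 -0.2046] [ 0.5967 -0.1615] [ 0.5823 -0.1844]
0.170 557 [ 0.5763 -0.2059] [ 0.5962 -0.1615] [ 0.583  -0.1842]
0.180 756 [ 0.5751 -0.2054] [ 0.5935 -0.1528] [ 0.5816 -0.1836]
0.190 8673 [ 0.5748 -0.2047] [ 0.6188 -0.1614] [ 0.596  -0.1832]
scene 191
0.190 189 [ 0.5816 -0.2053] [ 0.6189 -0.1642] [ 0.6032 -0.1852]
pipe 108 [ 0.5986 -0.1869  0.0792] [ 0.5948 -0.1868  0.0786] [0.0378 0.0415 0.0088] ((0.5927265286445618, -0.18657594919204712), 0.02204391546547413)
```

View pics/w4.png

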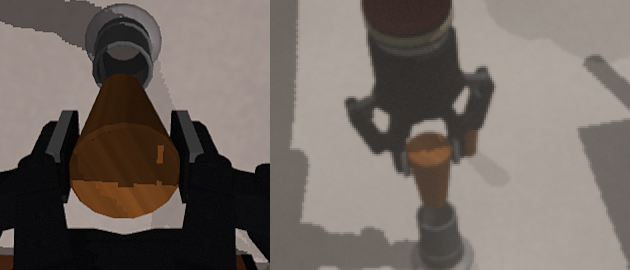

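Both views show the bung upright and directly above the pipe mouth. I'll measure the remaining x offset within the same frame.

```bash
python3 - <<'E'
from h import *
from scipy.optimize import least_squares
np.set_printoptions(precision=4,suppress=True)
def fit(S,r=None):
    f=lambda p:np.hypot(S[:,0]-p[0],S[:,1]-p[1])-r
    q=least_squares(f,[.592,-.185],loss='soft_l1',f_scale=.001); return q.x,np.abs(q.fun).mean()
for n in('wrist','scene','top'):
    im,W=grab(n); hsv=cv2.cvtColor(im,cv2.COLOR_RGB2HSV)
    near=np.hypot(W[...,0]-.592,W[...,1]+.185)<.04
    m=near&(W[...,2]>.02)&(W[...,2]<.072)&(hsv[...,1]<90)
    # keep pipe wall only: outside radius
    S=W[m]; print(n,'pipe',len(S),fit(S,.0215))
    w=near&(hsv[...,1]>110)&(hsv[...,0]<25)
    for z in(.12,.135,.15):
        T=W[w&(abs(W[...,2]-z)<.006)]
        if len(T)>20: print('bung',z,len(T),fit(T,.0135+.009*(z-.11)/.08))
E
```

```text
wrist pipe 1718 (array([ 0.5903, -0.1844]), np.float64(0.0018870084879593421))
bung 0.12 199 (array([ 0.5971, -0.1845]), np.float64(0.00035916735951456246))
bung 0.135 269 (array([ 0.5972, -0.1841]), np.float64(0.000349221712297291))
bung 0.15 387 (array([ 0.5973, -0.1838]), np.float64(0.00033594112913520207))
scene pipe 456 (array([ 0.5929, -0.1867]), np.float64(0.001720040837304902))
top pipe 94 (array([ 0.5929, -0.1868]), np.float64(0.001161450428915709))
```

Call:
play_rows --increments '[[[5.5,-0.5,0],0],[[5.5,-0.5,8],0],[[5.5,-0.5,16],0],[[5.5,-0.5,24],0],[[5.5,-0.5,29],0],[[5.5,-0.5,34],0],[[5.5,-0.5,39],0],[[5.5,-0.5,44],0],[[5.5,-0.5,48],0],[[5.5,-0.5,48],0]]'

```text
t: 10.75
tcp_pos: [0.5867, -0.1849, 0.0787]
tool_rot: [-0.001, -0.0, 1.0, 0.0]
force: [0.4, 0.3, -1.5]
grip_width: 0.0435
grip_force: 30.7
```

Call:
play_rows --increments '[[[0,0,3],0],[[0,0,6],0],[[0,0,9],0],[[0,0,12],0],[[0,0,14],0],[[0,0,16],0],[[0,0,18],0],[[0,0,19],0],[[0,0,19],0],[[0,0,19],0]]'

```text
t: 11.58
tcp_pos: [0.5874, -0.1852, 0.061]
tool_rot: [0.0, -0.0, 1.0, -0.0]
force: [0.5, 0.5, -1.6]
grip_width: 0.0429
grip_force: 30.7
```

Call:
play_rows --increments '[[[0,0,1],0],[[0,0,2],0],[[0,0,3],0],[[0,0,4],0],[[0,0,4],0],[[0,0,4],0],[[0,0,4],0],[[0,0,4],0],[[0,0,4],0],[[0,0,4],0]]'

```text
t: 12.42
tcp_pos: [0.5877, -0.1854, 0.0574]
tool_rot: [0.0, -0.0, 1.0, -0.0]
force: [2.5, -1.4, 1.8]
grip_width: 0.043
grip_force: 30.8
```

Call:
play_rows --increments '[[[0,0,0],0],[[0,0,0],0],[[0,0,0],0],[[0,0,0],0],[[0,0,0],0],[[0,0,0],0],[[0,0,0],0],[[0,0,0],0],[[0,0,0],0],[[0,0,0],0]]' --hand -1

```text
t: 13.25
tcp_pos: [0.5874, -0.1852, 0.0571]
tool_rot: [0.0, -0.0, 1.0, -0.0]
force: [-0.1, 0.0, -0.3]
grip_width: 0.085
grip_force: 0.0
```

Call:
play_rows --increments '[[[0,0,-20],0],[[0,0,-50],0],[[0,0,-85],0],[[0,0,-120],0],[[0,0,-150],0],[[0,0,-180],0],[[0,0,-200],0],[[0,0,-200],0],[[0,0,-200],0],[[0,0,-200],0]]'

```text
t: 14.08
tcp_pos: [0.5868, -0.185, 0.2554]
tool_rot: [-0.001, -0.0, 1.0, 0.0]
force: [-0.0, 0.7, -0.8]
grip_width: 0.0854
grip_force: 0.0
```

```bash
python3 - <<'E'
from h import *
np.set_printoptions(precision=4,suppress=True)
s=robot.sense();print(s['t'],s['tcp_pos'],s['force'],s['q'])
im,W=grab('wrist','pics/w5.png'); im,W2=grab('top')
for w in(W,W2):
    S=w[(np.hypot(w[...,0]-.592,w[...,1]+.185)<.03)&(w[...,2]>.11)&(w[...,2]<.14)]
    print(len(S),S.mean(0),cv2.minEnclosingCircle(S[:,:2].astype(np.float32)),np.linalg.lstsq(np.c_[S[:,:2],np.ones(len(S))],S[:,2],rcond=None)[0])
E
```

```text
14.0833 [ 0.5868 -0.185   0.2554] [-0.0068  0.6846 -0.8262] [-0.4263  0.0052  1.5729 -0.      1.5656 -1.9972]
1650 [ 0.5909 -0.1835  0.1182] ((0.591848611831665, -0.18353529274463654), 0.022565124556422234) [ 0.0217 -0.0228  0.1012]
272 [ 0.5917 -0.1864  0.1177] ((0.5925348401069641, -0.18628618121147156), 0.022612154483795166) [ 0.0081 -0.0277  0.1078]
```

The bung is seated: its top is at z 0.118, about 42 mm deep, with tilt under 2°. Next, the hammer.

Call:
play_rows --increments '[[[2,20,0],0],[[7,55,0],0],[[12,93,0],0.0],[[17,131,0],0.02],[[22,169,0],0.04],[[27,207,0],0.06],[[32,245,0],0.086],[[37,283,0],0.086],[[42,320,0],0.086],[[46,348,0],0.086]]'

```text
t: 15.02
tcp_pos: [0.5397, 0.1653, 0.255]
tool_rot: [-0.002, 0.042, 0.999, -0.0]
force: [-0.3, -0.1, 0.3]
grip_width: 0.0853
grip_force: 0.0
```

Call:
play_rows --increments '[[[0,10,0],0],[[0,15,0],0],[[0,17,0],0],[[0,17,0],0],[[0,17,0],0],[[0,17,0],0],[[0,17,0],0],[[0,17,0],0],[[0,17,0],0],[[0,17,0],0]]'

```text
t: 15.85
tcp_pos: [0.5428, 0.1794, 0.2571]
tool_rot: [0.0, 0.043, 0.999, 0.0]
force: [-0.2, -0.0, 0.3]
grip_width: 0.0856
grip_force: 0.0
```

```bash
python3 - <<'E'
from h import *
np.set_printoptions(precision=4,suppress=True)
s=robot.sense();print(s['t'],s['tcp_pos'],s['tool_rot'],s['q'])
im,W=grab('wrist','pics/w6.png'); np.save('w6.npy',W)
hsv=cv2.cvtColor(im,cv2.COLOR_RGB2HSV)
m=(hsv[...,0]<25)&(hsv[...,1]>70)&(np.abs(W[...,1]-.18)<.05)&(W[...,2]>.03)&(W[...,2]<.26)&(W[...,0]>.38)
S=W[m]
for x in np.arange(.40,.64,.02):
    T=S[abs(S[:,0]-x)<.004]
    if len(T)>10: print('%.2f'%x,len(T),'y',np.percentile(T[:,1],[2,98]),np.percentile(T[:,1],[2,98]).mean(),'ztop',np.percentile(T[:,2],90))
for p in [(.62,.172)]:
    T=W[(np.hypot(W[...,0]-.615,W[...,1]-.173)<.035)&(W[...,2]>.08)&(W[...,2]<.11)]; print('peen',len(T),np.percentile(T,[2,50,98],axis=0))
E
```

```text
15.85 [0.5428 0.1794 0.2571] [0.0001 0.0431 0.9991 0.    ] [ 0.1891 -0.1009  1.6728  0.      1.5696 -1.2955]
0.42 544 y [0.1855 0.2038] 0.1946626977004356 ztop 0.20398590535724823
0.44 398 y [0.1838 0.202 ] 0.19287791178441915 ztop 0.18837603897638042
0.46 308 y [0.1821 0.2006] 0.19136409587518038 ztop 0.17256665128814447
0.48 242 y [0.1803 0.1992] 0.18972573057775602 ztop 0.1569470677396024
0.50 194 y [0.1784 0.1967] 0.18752382143579113 ztop 0.14149698741061845
0.52 135 y [0.178 0.194] 0.1860115965432806 ztop 0.12345993744812647
0.54 116 y [0.176 0.193] 0.1845133525810902 ztop 0.10773931860339134
0.56 95 y [0.1739 0.1909] 0.18243826807685054 ztop 0.09194974947915471
0.58 87 y [0.1717 0.19  ] 0.18083166650577018 ztop 0.0759804822891301
peen 422 [[0.6029 0.168  0.0806]
 [0.6125 0.178  0.0875]
 [0.626  0.1881 0.0933]]
```

View pics/w6.png

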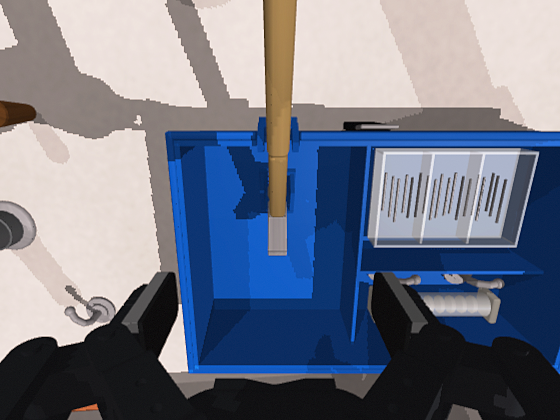

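The wrist view shows the handle running down the image at col 280 into the head at (278,235). The tool is aligned with it in yaw. The grip point works out at about (0.535, 0.183, 0.096), so I'm going down.

Call:
play_rows --increments '[[[8,2,25],0],[[8,2,55],0],[[8,2,85],0],[[8,2,115],0],[[8,2,140],0],[[8,2,160],0],[[8,2,170],0],[[8,2,180],0],[[8,2,185],0],[[8,2,185],0]]'

```text
t: 16.73
tcp_pos: [0.5349, 0.1823, 0.0716]
tool_rot: [-0.0, 0.043, 0.999, -0.0]
force: [0.0, 0.2, 0.1]
grip_width: 0.0856
grip_force: 0.0
```

Call:
play_rows --increments '[[[0,0,4],0],[[0,0,8],0],[[0,0,12],0],[[0,0,16],0],[[0,0,19],0],[[0,0,19],0],[[0,0,19],0],[[0,0,19],0],[[0,0,19],0],[[0,0,19],0]]'

```text
t: 17.57
tcp_pos: [0.5352, 0.1824, 0.0533]
tool_rot: [0.0, 0.043, 0.999, 0.0]
force: [-0.6, 0.4, -0.3]
grip_width: 0.0854
grip_force: 0.0
```

Call:
play_rows --increments '[[[0,0,0],0],[[0,0,0],0],[[0,0,0],0],[[0,0,0],0],[[0,0,0],0],[[0,0,0],0],[[0,0,0],0],[[0,0,0],0],[[0,0,0],0],[[0,0,0],0]]' --hand 1 --grip_force 60

```text
t: 18.4
tcp_pos: [0.535, 0.1825, 0.0532]
tool_rot: [0.0, 0.043, 0.999, 0.0]
force: [-0.9, 2.4, 1.8]
grip_width: 0.017
grip_force: 59.0
```

Call:
play_rows --increments '[[[0,0,-8],0],[[0,0,-20],0],[[0,0,-40],0],[[0,0,-65],0],[[0,0,-95],0],[[0,0,-125],0],[[0,0,-150],0],[[0,0,-175],0],[[0,0,-190],0],[[0,0,-190],0]]'

```text
t: 19.23
tcp_pos: [0.5371, 0.1826, 0.2488]
tool_rot: [0.004, 0.043, 0.999, 0.001]
force: [1.5, 1.1, -2.9]
grip_width: 0.0173
grip_force: 58.8
```

```bash
cat >> h.py <<'E'
def handle(views=('top','scene','wrist')):
    s=robot.sense();print(s['t'],s['tcp_pos'],s['force'],s['torque'],s['grip_width'])
    for n in views:
        im,W=grab(n,f'pics/{n}_{s["t"]:.1f}.png'); hsv=cv2.cvtColor(im,cv2.COLOR_RGB2HSV); c=s['tcp_pos']
        m=(hsv[...,0]<25)&(hsv[...,0]>7)&(hsv[...,1]>70)&(np.abs((W[...,1]-c[1])-.086*(c[0]-W[...,0]))<.03)&(W[...,2]>.03)&(W[...,2]<.45)&(np.abs(W[...,0]-c[0])<.26)&(np.abs(W[...,2]-c[2]-.05)<.2)
        S=W[m]
        if len(S)<60: print(n,len(S)); continue
        mu=np.median(S,0); S=S[np.linalg.norm(S-mu,axis=1)<.2]; mu=S.mean(0)
        d=np.linalg.svd(S-mu,full_matrices=False)[2][0]; d*=np.sign(d[0]); t=(S-mu)@d
        print(n,len(S),'dir',d,'slope deg',np.degrees(np.arcsin(d[2])),mu+d*np.percentile(t,1),mu+d*np.percentile(t,99))
E
python3 - <<'E'
from h import *
np.set_printoptions(precision=4,suppress=True)
handle()
E
```

```text
19.2333 [0.5371 0.1826 0.2488] [ 1.4573  1.1199 -2.8624] [ 0.0047  0.0956 -0.0659] 0.01727159831587262
top 181 dir [ 0.8199  0.0143 -0.5724] slope deg -34.91561076821919 [0.4937 0.1763 0.3312] [0.5901 0.178  0.264 ]
scene 951 dir [ 0.7915 -0.0551 -0.6087] slope deg -37.49377540953664 [0.3979 0.1881 0.4082] [0.592  0.1746 0.2589]
wrist 18333 dir [ 0.7773 -0.0672 -0.6255] slope deg -38.721123255246525 [0.4569 0.1905 0.3628] [0.5773 0.1801 0.2659]
```

The hammer is held clear of the tote, still sloping at about -38°. The moves can't tilt the tool, so I'll lower the head onto bare floor while drawing back. That pivots the hammer level between the pads.

Call:
play_rows --increments '[[[8,-25,0],0],[[16,-60,0],0],[[26,-95,0],0],[[36,-130,0],0],[[46,-165,0],0],[[51,-188,20],0],[[51,-188,50],0],[[51,-188,80],0],[[51,-188,110],0],[[51,-188,135],0]]'

```text
t: 20.22
tcp_pos: [0.4652, -0.0005, 0.1033]
tool_rot: [-0.003, 0.043, 0.999, 0.0]
force: [0.4, 0.4, -3.7]
grip_width: 0.0171
grip_force: 59.4
```

Call:
play_rows --increments '[[[0,0,10],0],[[0,0,20],0],[[0,0,30],0],[[0,0,40],0],[[0,0,45],0],[[0,0,48],0],[[0,0,51],0],[[0,0,51],0],[[0,0,51],0],[[0,0,51],0]]'

```text
t: 21.05
tcp_pos: [0.4686, -0.0006, 0.0577]
tool_rot: [0.001, 0.043, 0.999, -0.0]
force: [-0.1, -0.7, -3.0]
grip_width: 0.0172
grip_force: 59.3
```

```bash
python3 - <<'E'
from h import *
np.set_printoptions(precision=4,suppress=True)
handle(('scene',))
E
```

```text
21.05 [ 0.4686 -0.0006  0.0577] [-0.0537 -0.683  -3.007 ] [ 0.0505  0.0588 -0.0006] 0.01720570231842328
scene 309 dir [ 0.4108 -0.0088 -0.9117] slope deg -65.73891704873277 [ 0.4145 -0.0014  0.2657] [ 0.504  -0.0033  0.0671]
```

Call:
play_rows --increments '[[[0,0,6],0],[[0,0,12],0],[[0,0,17],0],[[6,0,20],0],[[12,0,23],0],[[17,0,26],0],[[22,0,29],0],[[27,0,32],0],[[30,0,34],0],[[33,0,36],0]]' --grip_force 30

```text
t: 21.93
tcp_pos: [0.4377, 0.0019, 0.0226]
tool_rot: [0.003, 0.043, 0.999, -0.0]
force: [3.3, -0.0, 2.7]
grip_width: 0.0168
grip_force: 58.4
```

Call:
play_rows --increments '[[[4,0,3],0],[[8,0,6],0],[[12,0,9],0],[[16,0,11],0],[[20,0,13],0],[[24,0,15],0],[[27,0,17],0],[[30,0,19],0],[[32,0,20],0],[[32,0,20],0]]'

```text
t: 22.77
tcp_pos: [0.4024, 0.0051, 0.0005]
tool_rot: [-0.001, 0.043, 0.999, -0.0]
force: [1.1, -0.7, 2.4]
grip_width: 0.0171
grip_force: 58.1
```

```bash
python3 - <<'E'
from h import *
np.set_printoptions(precision=4,suppress=True)
handle(('scene','wrist','top'))
E
```

```text
22.7667 [0.4024 0.0051 0.0005] [ 1.0811 -0.6834  2.4359] [-0.1365 -0.647  -0.0501] 0.017119608121919774
scene 238 dir [ 0.3509 -0.0337  0.9358] slope deg 69.36171439136432 [0.3782 0.0051 0.0083] [ 0.4643 -0.0032  0.2379]
wrist 20098 dir [ 0.9954 -0.0862 -0.0415] slope deg -2.3800397107936835 [0.2974 0.0158 0.0615] [0.4381 0.0036 0.0557]
top 354 dir [ 0.9959 -0.0858 -0.028 ] slope deg -1.60237762243575 [0.2537 0.0168 0.0615] [ 0.4682 -0.0017  0.0555]
```

The hammer is level to about 2°. Now I'll firm the grip and lift.

Call:
play_rows --increments '[[[0,0,0],0],[[0,0,0],0],[[0,0,0],0],[[0,0,-10],0],[[0,0,-30],0],[[0,0,-60],0],[[0,0,-95],0],[[0,0,-130],0],[[0,0,-165],0],[[0,0,-200],0]]' --hand 1 --grip_force 100

```text
t: 23.75
tcp_pos: [0.4014, 0.0054, 0.2012]
tool_rot: [-0.002, 0.043, 0.999, 0.0]
force: [0.7, -0.9, -2.5]
grip_width: 0.0162
grip_force: 98.6
```

Call:
play_rows --increments '[[[0,0,-10],0],[[0,0,-10],0],[[0,0,-10],0],[[0,0,-10],0],[[0,0,-10],0],[[0,0,-10],0],[[0,0,-10],0],[[0,0,-10],0],[[0,0,-10],0],[[0,0,-10],0]]'

```text
t: 24.58
tcp_pos: [0.4032, 0.005, 0.2109]
tool_rot: [-0.0, 0.043, 0.999, 0.0]
force: [-0.4, 0.6, -3.6]
grip_width: 0.0162
grip_force: 98.8
```

```bash
python3 - <<'E'
from h import *
np.set_printoptions(precision=4,suppress=True)
handle(('wrist','top'))
c=robot.sense()['tcp_pos']
for n in('scene','top'):
    im,W=grab(n)
    m=(np.hypot(W[...,0]-c[0]-.07,W[...,1]-c[1]+.006)<.045)&(W[...,0]>c[0]+.035)&(W[...,2]>.15)&(W[...,2]<.33)
    S=W[m]; print(n,len(S),np.percentile(S,[2,50,98],axis=0))
    T=S[S[:,2]>np.percentile(S[:,2],97)-.004]; print('peen',T.mean(0))
    v,u=np.where(m); print(u.min(),u.max(),v.min(),v.max())
    cv2.imwrite(f'pics/{n}_c.png',cv2.resize(im[max(0,v.min()-60):v.max()+60,max(0,u.min()-80):u.max()+80][:,:,::-1],None,fx=2,fy=2))
E
```

```text
24.5833 [0.4032 0.005  0.2109] [-0.439   0.605  -3.6407] [-0.01    0.0782  0.0251] 0.016197252706446518
wrist 19978 dir [ 0.9952 -0.0848 -0.049 ] slope deg -2.8058396463830855 [0.2983 0.0156 0.2724] [0.4393 0.0036 0.2654]
top 627 dir [ 0.996  -0.0844 -0.0303] slope deg -1.7375714083551552 [0.2385 0.0176 0.273 ] [ 0.4673 -0.0018  0.2661]
scene 525 [[ 0.4441 -0.0136  0.2154]
 [ 0.4896 -0.0059  0.2678]
 [ 0.4969  0.0072  0.3052]]
peen [ 0.4843 -0.0031  0.3038]
289 305 88 129
top 340 [[ 0.4403 -0.0138  0.2461]
 [ 0.4712 -0.0035  0.2667]
 [ 0.4947  0.0078  0.3037]]
peen [ 0.4833 -0.0029  0.3022]
246 260 247 277
```

View pics/scene_c.png

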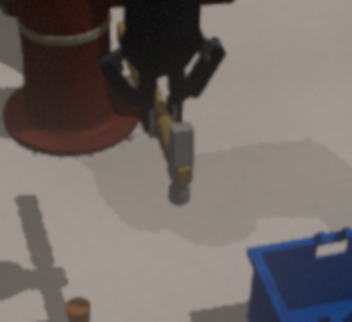

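The crop shows the hammer upright with its peen at (182,130) and the round face at the bottom, (178,195). Next, over the bung.

Call:
play_rows --increments '[[[-8,-10,0],0],[[-22,-30,0],0],[[-40,-55,0],0],[[-58,-80,0],0],[[-76,-105,0],0],[[-93,-128,0],0],[[-108,-148,0],0],[[-118,-162,0],0],[[-124,-170,0],0],[[-126,-174,0],0]]'

```text
t: 25.62
tcp_pos: [0.5144, -0.1807, 0.2106]
tool_rot: [-0.0, 0.044, 0.999, 0.0]
force: [-0.1, -0.1, -3.4]
grip_width: 0.0161
grip_force: 98.7
```

Call:
play_rows --increments '[[[0,0,0],0],[[0,0,0],0],[[0,0,0],0],[[0,0,0],0],[[0,0,0],0],[[0,0,0],0],[[0,0,0],0],[[0,0,0],0],[[0,0,0],0],[[0,0,0],0]]'

```text
t: 26.45
tcp_pos: [0.5139, -0.1791, 0.211]
tool_rot: [-0.0, 0.043, 0.999, 0.0]
force: [0.5, -0.5, -3.1]
grip_width: 0.0163
grip_force: 98.7
```

```bash
python3 - <<'E'
from h import *
np.set_printoptions(precision=4,suppress=True)
handle(('wrist','top'))
s=robot.sense();c=s['tcp_pos'];print(s['qvel'])
for n in('scene','top'):
    im,W=grab(n)
    S=W[(np.hypot(W[...,0]-.592,W[...,1]+.185)<.04)&(W[...,2]>.285)&(W[...,2]<.33)]; print(n,'peen',len(S),S.mean(0) if len(S) else '')
    T=W[(np.hypot(W[...,0]-.592,W[...,1]+.185)<.04)&(W[...,2]>.18)&(W[...,2]<.33)]
    if len(T): print('head',np.percentile(T,[2,98],axis=0))
    B=W[(np.hypot(W[...,0]-.592,W[...,1]+.185)<.04)&(W[...,2]>.105)&(W[...,2]<.13)]
    if len(B): print('bung',len(B),B.mean(0),np.percentile(B,[2,98],axis=0))
    if n=='scene': cv2.imwrite('pics/fin.png',cv2.resize(im[60:300,100:400][:,:,::-1],None,fx=2,fy=2))
E
```

```text
26.45 [ 0.5139 -0.1791  0.211 ] [ 0.5153 -0.48   -3.1187] [0.0208 0.086  0.0122] 0.016273221067926096
wrist 20043 dir [ 0.9952 -0.0854 -0.0468] slope deg -2.6802179716717425 [ 0.409  -0.1685  0.2724] [ 0.5498 -0.1806  0.2658]
top 439 dir [0.3841 0.0388 0.9225] slope deg 67.29245077635105 [ 0.4391 -0.1729  0.256 ] [ 0.5141 -0.1653  0.4362]
[-0.0006 -0.0006  0.0014  0.     -0.0009 -0.0005]
scene peen 177 [ 0.5977 -0.1869  0.2982]
head [[ 0.5874 -0.1973  0.2149]
 [ 0.6077 -0.1763  0.3051]]
bung 354 [ 0.5952 -0.1863  0.1186] [[ 0.5718 -0.2054  0.1068]
 [ 0.6131 -0.1662  0.1225]]
top peen 0
```

View pics/fin.png

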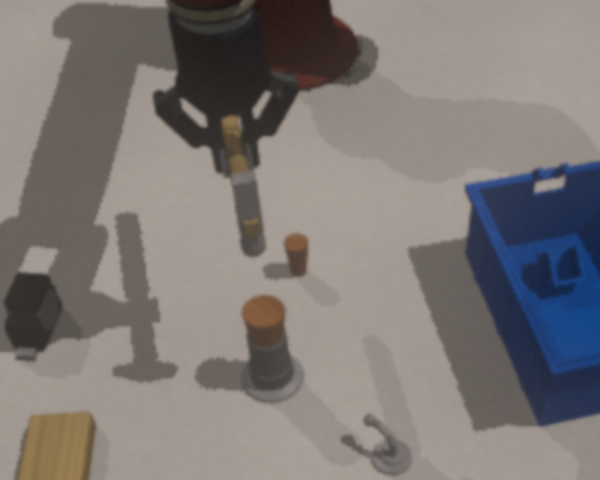

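The final view shows the hammer level with its face, at (253,247), above the bung at (263,312), which is seated upright in the pipe. Nothing else has moved. Measured offset is about 4 mm, and the face is about 0.13 m above the mouth.

```bash
python3 -c "
from workcell import robot
print(robot.finish_job())"
```

```text
the job is handed in; nothing more can be done
None
```

The job is handed in with no verdict returned: by the last camera check, the larger bung is seated upright about 42 mm deep, and the hammer is held level (within about 3°), face down, about 90 mm above it and about 4 mm off-centre, after a first grip that closed on top of the bung and was redone.

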